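# Slide a tube rack from the bench shelf onto the narrow lab jack

## Task

Slide the white tube rack off the grey shelf and across the gap onto the blue plate of the lab jack, pushing it rather than lifting it, so that it ends up standing level, centred on the plate and lined up with it, and no longer touches the shelf. Keep the rack off the red hotplate on the other side, and leave the jar, beaker, green ring and spatula where they are.

Things in the scene. Friction and masses are not known exactly. Their poses are not given: they have to be found in the camera images.
- rack: White plastic tube rack, a closed block 90 mm (its x) by 150 mm (its y) by 50 mm high, blue strip on both long sides; tube ends stand up 14 mm more from its top. 0.28 to 0.56 kg, loose, too wide to grasp. Origin: centre of its underside. Starts on the shelf, a little askew, away from the kerb; its x points roughly away from the robot.
- shelf: Fixed grey metal shelf like a small bridge. Origin: on the bench. Deck top 90 mm up, from -100 to +90 mm in its x, -105 to +105 mm in its y. Along the far (+x) side runs a kerb 10 mm thick, inner face at x = +75 mm, top 104 mm up; a rack pushed flat against it lies parallel to the shelf's y, its centre at shelf x = +30 mm. Both ends (+y, -y) are open.
- jack: Fixed lab scissor jack with blue top plate, beyond the +y or the -y end of the shelf and parallel to it; gap from deck edge to plate 45 to 60 mm. Plate centre in line, within 6 mm, with a rack lying against the kerb. Grey base 110 x 110 mm; black screw knob towards -x, 67 mm from the centre, 45 mm up. Origin: on the bench below the plate's centre.
- jack_top (a point): Centre of the upper face of the jack's blue plate. The plate is 60 mm (x) by 100 mm (y, the direction of travel), 88 mm above the bench, 2 mm lower than the deck; smaller than the rack, which when centred overhangs it by 15 mm at the sides and 25 mm at the ends. x points away from the robot, y along the shelf.
- hotplate: Fixed white hotplate stirrer with a red top and two blue knobs, beyond the shelf's other end: 150 x 120 mm, top 86 mm above the bench. The rack must not touch it. Origin: on the bench below its centre.
- jar: Small white closed jar, 52 mm across, 45 mm high, on the bench in front of the shelf. Origin: centre of its underside. Leave alone.
- beaker: Glass beaker, 70 mm across, 85 mm high, on the bench behind the shelf. Origin: centre of its underside. Leave alone.
- flask_ring: Green flask support ring lying on the bench, 90 mm across, 30 mm high. Origin: centre of its underside. Leave alone.
- spatula: Spatula with wooden handle and steel blade, about 280 mm long, under 25 mm high, lying flat on the bench at the near left. Origin: middle of its length; +x towards the blade. Leave alone.
There are look-alikes about, which are no part of the job. Leave any yellow look-alike of the jack alone.

How it is judged:
By the outcome, as a careful person would: the job done as asked, in the order asked, and still so for the second after the job is handed in, with the robot touching nothing.
It also fails if it takes over 64 s, if anything falls off the work surface, if the arm or the gripper's body presses on something with over 40 N, if the wrist force passes 120 N, or if a joint passes its speed limit or range.

## Robot

A 6-joint arm with a two-finger parallel gripper is mounted at the origin on the work surface. World frame = base frame: x ahead of the robot, y to its left, z up, the work surface at z = 0. Lengths are in m, angles in degrees, forces in N, time in s.
With the tool pointing down it reaches from about 0.375 to 0.825 m from the base axis. Payload 5.5 kg.
Tool frame: the origin (TCP) lies at the very end of the fingers, on their centre line; the grasp point (between the pads) lies grasp_offset behind it (grasp_offset is the distance from the TCP to the grasp point, in m); z points along the fingers, y is the line along which they close (so a half turn about z gives the same grasp; the last joint's range is limited). The gripper opens to 85 mm and grips with 20 to 120 N. Pads are 22 mm wide; open, the fingers measure 114 mm over their backs; the gripper's body (76 mm by 85 mm) begins 54 mm behind the grasp point. The pads swing forward as they close: fully open they stand 13 mm farther back than shut.
Start: joints at [69.156, 17.962, -2.699, 69.339, 0, 90], TCP at [0.213, 0.561, 0.2] pointing down, gripper open.
Joint ranges: [-152.73, 152.73], [-39.44, 99.34], [-58.76, 71.6], [-118.89, 123.64], [-81.53, 83.1], [-180, 180]. Speed limits (degrees/s): [136.94, 136.94, 172.46, 180, 180, 180].

## Interface

Orientations are given as a 3x3 rotation matrix whose columns are the frame's x, y, z axes.
In Python, from workcell import * gives the robot as it stands.
- The arm moves only by the shell command python3 -m inch 'ROWS'. ROWS is JSON, a list of rows, each a list of 5 numbers: the opening, from 0 (shut) to 1 (fully open), then the shift along the tool's x, y, z in cm, then the turn about the tool's z in rad. A call has 1 to 20 rows; each row shifts and turns the commanded pose from where the row before left it, along the tool's axes as they then stand; what a row does not reach is not made up. A row lasts 1/8 s, in which the tool goes at most 62.5 mm and 10.7 degrees, less where a joint would pass 70% of its speed; a pose out of reach is approached as far as the arm can. A call is refused whole if a number of a shift passes 6.25 or a number of a turn 0.188, either way. A call with a gripper value outside its range is refused whole. The fingers move at their own pace and stop on an object; the grip force is fixed at half the most. Time passes only in rows, so rows that do not move let the fingers close. It gives the time, the measured TCP pose, the force, the opening and the grip force at its end, in the units of the state.
- get_obs(): the state, without advancing time (a new reading comes with each control period).
- grab_frame(name): name is "scene" or "top" or "wrist"; returns (picture, depth): 480x640x3 uint8, blue, green, red; 480x640 float32, m along the optical axis (not along the pixel's ray), 0 where there is no reading.
- camera_info(name): a dict with "intrinsics" (3x3 intrinsics, pixels), "rvec" (rotation vector, rad) and "tvec" (3), from world to camera coordinates, as OpenCV has them. Camera axes: x right, y down, z forward; pixel columns grow to the right and rows downward; lengths in m; the calibration is good to about 2 mm. A picture is of the moment at which its call begins: read the wrist's pose just before it. camera_info takes no time and is no camera call; for the wrist camera it gives the pose at the moment of the call.
- sign_off(): hands the job in; it is judged then, once.
The state is a dict: "t": time; "qpos": joint angles; "qd": joint speeds; "tau": joint torques, N m; "position": TCP position; "ee_rot": TCP orientation; "force": force on the tool from outside, world axes, zero at the start; "wrist_torque": the same for the moment, N m; "grip_width": finger opening in m; "grip_force": force on a finger pad.
Only numpy, scipy, OpenCV 4.12 (cv2) and the standard library are available. Lean on these libraries where they do the work, as an engineer would, in place of code of your own. Each camera call takes 0.05 s, during which the arm holds its last target. There are 200 camera calls.

## Working session

There is one attempt and no reset: what is moved stays moved. The work goes in short steps, Python scripts to look and compute and a shell command to move; the robot and the scene stay as the last step left them, time stands still between calls to the robot, and variables do not carry over. Pictures are saved under pics/ and viewed, at most 10 in all, crops included, and the job is handed in when it is done.

```bash
ls; mkdir -p pics; cat > h.py <<'E'
from workcell import *
import numpy as np, cv2
def cam(n):
    c=camera_info(n); R=cv2.Rodrigues(np.array(c["rvec"],float))[0]
    return np.array(c["intrinsics"],float),R,np.array(c["tvec"],float).ravel()
def cloud(d,c):
    K,R,t=c; v,u=np.mgrid[:480,:640]
    p=np.stack([(u-K[0,2])/K[0,0]*d,(v-K[1,2])/K[1,1]*d,d],-1)
    P=(p-t)@R; P[d==0]=np.nan
    return P
E
python3 - <<'E'
from h import *
for n in("top","scene"):
    c=cam(n); im,d=grab_frame(n); cv2.imwrite(f"pics/{n}0.png",im); np.savez(f"{n}0.npz",im=im,P=cloud(d,c))
o=get_obs(); print(o["t"],o["position"],o["ee_rot"],o["force"],o["grip_width"])
E
```

```text
pics
0.1 [0.21328746 0.56019627 0.19963578] [[-9.34558557e-01  3.55808969e-01 -5.30612105e-04]
 [ 3.55809365e-01  9.34557455e-01 -1.43526800e-03]
 [-1.47937294e-05 -1.53013875e-03 -9.99998829e-01]] [ 0.03725661 -0.43824062  0.01363621] 0.08535799810300482
```

View pics/top0.png

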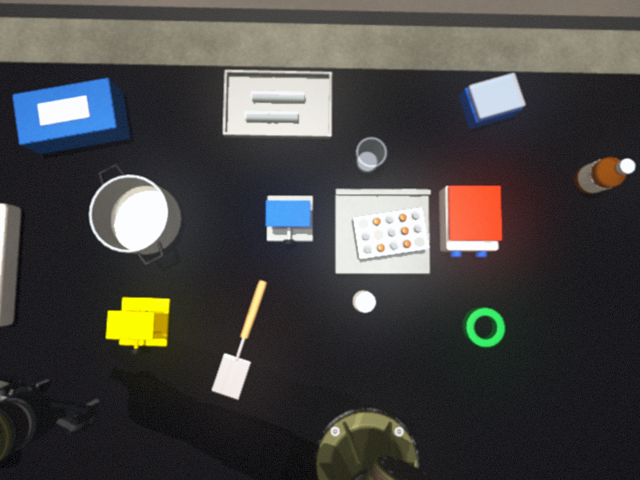

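View pics/scene0.png

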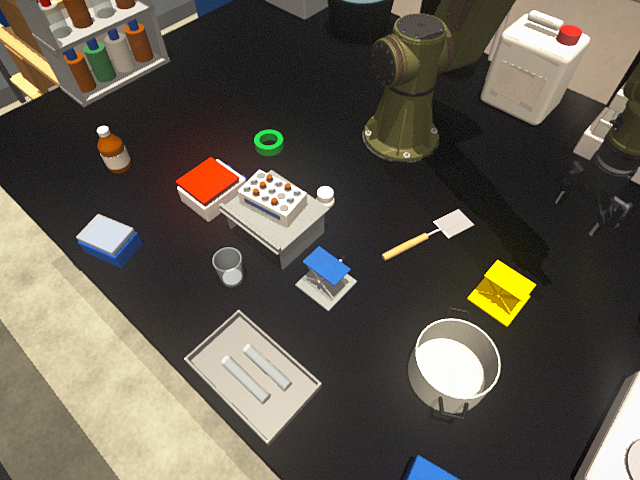

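The top view shows the rack at about (391,233) on the shelf (335-430, 188-273). The blue jack plate is at (289,214), beyond the +y end, and the hotplate at (471,212). The yellow look-alike is at (138,325) and gets left alone. The other candidate, blue on a grey base and in line with the shelf, fits the description. The scene view agrees. Next I'll measure from depth and take one enlarged crop.

```bash
python3 - <<'E'
from h import *
z=np.load("top0.npz"); P=z["P"]; im=z["im"].astype(int)
b,g,r=[im[...,i] for i in range(3)]
Z=P[...,2]
def box(m,name):
    m=m&np.isfinite(Z); q=P[m]
    uv=np.argwhere(m)[:,::-1].astype(np.float32)
    rc=cv2.minAreaRect((q[:,:2]*1000).astype(np.float32))
    print(name,m.sum(),"z",np.percentile(q[:,2],[5,50,95]).round(4),"rect",np.round(rc[0],1),np.round(rc[1],1),round(rc[2],2),
     "min",np.percentile(q[:,:2],1,axis=0).round(4),"max",np.percentile(q[:,:2],99,axis=0).round(4))
R=np.zeros_like(Z,bool)
def roi(u0,u1,v0,v1):
    m=R.copy(); m[v0:v1,u0:u1]=True; return m
box(roi(255,325,190,235)&(b>150)&(r<100)&(Z>.07),"plate")
box(roi(330,436,185,280)&(Z>.08)&(Z<.098),"deck")
box(roi(330,436,183,200)&(Z>.098)&(Z<.115),"kerb")
box(roi(345,436,200,265)&(Z>.125)&(Z<.147),"racktop")
box(roi(345,436,200,265)&(Z>.125),"rack all")
box(roi(436,510,175,260)&(r>200)&(g<80),"hot")
box(roi(345,385,285,320)&(Z>.03),"jar")
box(roi(350,395,130,178)&(Z>.03),"beaker")
crop=cv2.resize(z["im"][170:290,250:450],(800,480),interpolation=cv2.INTER_CUBIC); cv2.imwrite("pics/crop1.png",crop)
E
```

```text
plate 1134 z [0.0846 0.0874 0.0902] rect [569.5 186.4] [98.6 58.4] 89.93 min [0.5408 0.1374] max [0.5973 0.2336]
deck 4345 z [0.087  0.0898 0.0927] rect [533.3 -25.9] [189.5 210.3] 0.42 min [ 0.4401 -0.1286] max [0.6268 0.079 ]
kerb 450 z [0.0995 0.1036 0.1065] rect [617.9 -24.5] [ 10.9 209.7] 0.14 min [ 0.6128 -0.1273] max [0.6231 0.0785]
racktop 2431 z [0.1368 0.14   0.1428] rect [523.7 -36.1] [ 90.7 150.6] 9.07 min [ 0.4731 -0.1106] max [0.5742 0.0398]
rack all 3001 z [0.137  0.1405 0.1544] rect [523.7 -36.1] [ 90.7 150.6] 9.07 min [ 0.4731 -0.1099] max [0.5739 0.0394]
hot 75 z [-0.002   0.0829  0.088 ] rect [ 583.8 -306.3] [127.8  84.2] 12.0 min [ 0.5153 -0.3348] max [ 0.6527 -0.2557]
jar 324 z [0.0413 0.0447 0.0478] rect [372.9   7.4] [44.4 43.9] 89.79 min [ 0.3515 -0.0144] max [0.3947 0.0295]
beaker 531 z [0.0339 0.0692 0.0861] rect [714.3  -0.8] [68.  66.9] 2.05 min [ 0.6806 -0.0337] max [0.7468 0.0322]
```

View pics/crop1.png

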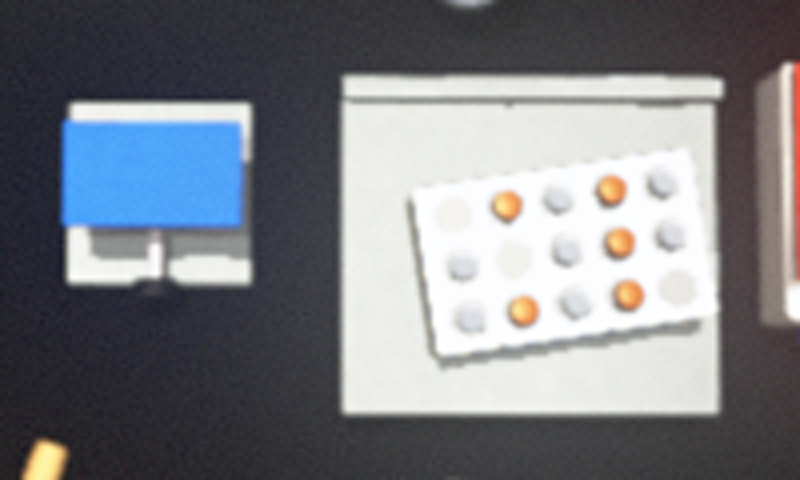

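The crop confirms it: the blue plate sits on a grey base with the black knob towards the robot, in line with the kerb. Plate centre is (0.5695, 0.1864), so the jack is on the +y side. The kerb face is at x≈0.613. The rack is at (0.524, -0.036), yawed +9°. Plan: use the open fingers to square the rack against the kerb, then push it +y from its -y end.

```bash
python3 -c "
import workcell; print(getattr(workcell,'grasp_offset',None),[n for n in dir(workcell) if n[0]!='_'])"
python3 -m inch '[[1,0,0,0,-0.1825],[1,0,0,0,-0.1825],[1,-1.8,-5,0,0],[1,-1.8,-5,0,0],[1,-1.8,-5,0,0],[1,-1.8,-5,0,0],[1,-1.8,-5,0,0],[1,-1.8,-5,0,0],[1,-1.8,-5,0,0],[1,-1.8,-5,0,0],[1,-1.8,-5,0,0],[1,-1.8,-5,0,0],[1,-1.8,-5,0,0],[1,-1.8,-4.6,0,0],[1,0,0,0,0],[1,0,0,0,0]]'
```

```text
0.0187 ['Unreachable', 'camera_info', 'get_obs', 'grab_frame', 'grasp_offset', 'sign_off']
t: 2.1
position: [0.4296, -0.0347, 0.2]
ee_rot: [[-1.0, -0.001, -0.001], [-0.001, 1.0, 0.001], [0.001, 0.001, -1.0]]
force: [0.8, 0.0, -0.5]
grip_width: 0.0854
grip_force: 0.0
```

```bash
python3 -m inch '[[1,0,0,3.4,0],[1,0,0,3.4,0],[1,0,0,3.4,0],[1,-0.6,0,0,0],[1,-0.6,0,0,0],[1,-0.6,0,0,0],[1,-0.6,0,0,0],[1,-0.6,0,0,0],[1,-0.6,0,0,0],[1,-0.6,0,0,0],[1,-0.6,0,0,0],[1,-0.6,0,0,0],[1,-0.6,0,0,0],[1,-0.6,0,0,0],[1,-0.6,0,0,0],[1,-0.3,0,0,0]]'
```

```text
t: 4.1
position: [0.5057, -0.0348, 0.0984]
ee_rot: [[-1.0, -0.001, 0.0], [-0.001, 1.0, 0.0], [-0.0, 0.0, -1.0]]
force: [-0.8, 0.6, 0.2]
grip_width: 0.0854
grip_force: 0.7
```

```bash
python3 -m inch '[[1,-0.3,0,0,0],[1,-0.2,0,0,0],[1,-0.2,0,0,0],[1,0,0,0,0]]'
```

```text
t: 4.6
position: [0.5125, -0.035, 0.0985]
ee_rot: [[-1.0, -0.001, 0.0], [-0.001, 1.0, -0.0], [-0.0, -0.0, -1.0]]
force: [0.3, -0.7, 0.0]
grip_width: 0.0851
grip_force: 0.2
```

```bash
python3 -m inch '[[1,-0.1,0,0,0],[1,-0.1,0,0,0],[1,0,0,0,0]]'
```

```text
t: 4.97
position: [0.5143, -0.0349, 0.0984]
ee_rot: [[-1.0, -0.001, 0.0], [-0.001, 1.0, 0.0], [-0.0, 0.0, -1.0]]
force: [-1.3, 0.4, -1.1]
grip_width: 0.0853
grip_force: 0.5
```

```bash
python3 - <<'E'
from h import *
c=cam("top"); im,d=grab_frame("top"); P=cloud(d,c)
cc=cam("scene"); im2,d2=grab_frame("scene")
cv2.imwrite("pics/a.png",np.hstack([cv2.resize(im[160:290,250:450],(400,260)),cv2.resize(im2[140:300,160:380],(400,290))[:260]]))
E
```

```text
(no output)
```

View pics/a.png

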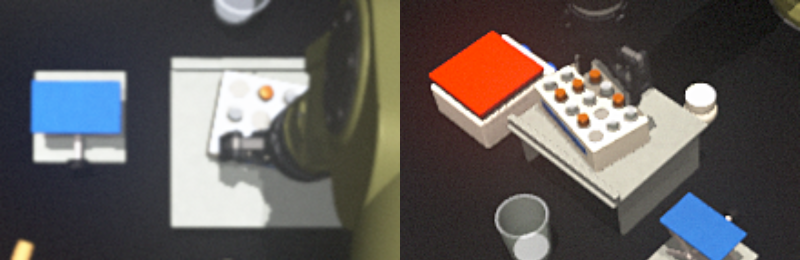

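The rack has turned but isn't at the kerb yet: there's a gap at about (225-300,72) in the left half. The fingers must be thinner than I assumed, so I'll keep pushing until the force rises.

```bash
python3 -m inch '[[1,-0.2,0,0,0],[1,-0.2,0,0,0],[1,-0.1,0,0,0],[1,0,0,0,0]]'
```

```text
t: 5.58
position: [0.5194, -0.035, 0.0984]
ee_rot: [[-1.0, -0.001, 0.0], [-0.001, 1.0, -0.0], [-0.0, -0.0, -1.0]]
force: [-0.8, 1.0, 0.5]
grip_width: 0.0854
grip_force: 0.3
```

```bash
python3 -m inch '[[1,-0.1,0,0,0],[1,-0.1,0,0,0],[1,0,0,0,0]]'
```

```text
t: 5.95
position: [0.5213, -0.0349, 0.0984]
ee_rot: [[-1.0, -0.001, 0.0], [-0.001, 1.0, -0.0], [-0.0, -0.0, -1.0]]
force: [-0.9, 0.7, -0.2]
grip_width: 0.0854
grip_force: 0.4
```

```bash
python3 -m inch '[[1,-0.1,0,0,0],[1,-0.1,0,0,0],[1,0,0,0,0]]'
```

```text
t: 6.32
position: [0.5228, -0.0349, 0.0983]
ee_rot: [[-1.0, -0.001, -0.001], [-0.001, 1.0, 0.0], [0.001, 0.0, -1.0]]
force: [-3.0, 0.1, 0.5]
grip_width: 0.0853
grip_force: 1.5
```

```bash
python3 - <<'E'
from h import *
c=cam("top"); im,d=grab_frame("top"); P=cloud(d,c); Z=P[...,2]
# far edge of rack (x max) per y column, z .132-.146
m=(Z>.132)&(Z<.147)&(P[...,0]>.5)&(P[...,0]<.62)&(P[...,1]<.08)&(P[...,1]>-.05)&(im.min(-1)>120)
q=P[m]
for y in np.arange(-.05,.06,.01):
    s=q[(q[:,1]>=y)&(q[:,1]<y+.01)]
    if len(s)>5: print(round(y+.005,3),np.sort(s[:,0])[-3:].round(4))
cv2.imwrite("pics/b.png",cv2.resize(im[170:280,330:440],(660,600),interpolation=cv2.INTER_CUBIC))
E
```

```text
-0.045 [0.595  0.5952 0.5953]
-0.035 [0.5973 0.5974 0.5996]
-0.025 [0.5999 0.601  0.6018]
-0.015 [0.6016 0.6037 0.6038]
-0.005 [0.6058 0.6062 0.6064]
0.005 [0.6079 0.6079 0.6098]
0.015 [0.6096 0.6096 0.6125]
0.025 [0.6074 0.6082 0.6093]
0.035 [0.5686 0.5708 0.5731]
```

View pics/b.png

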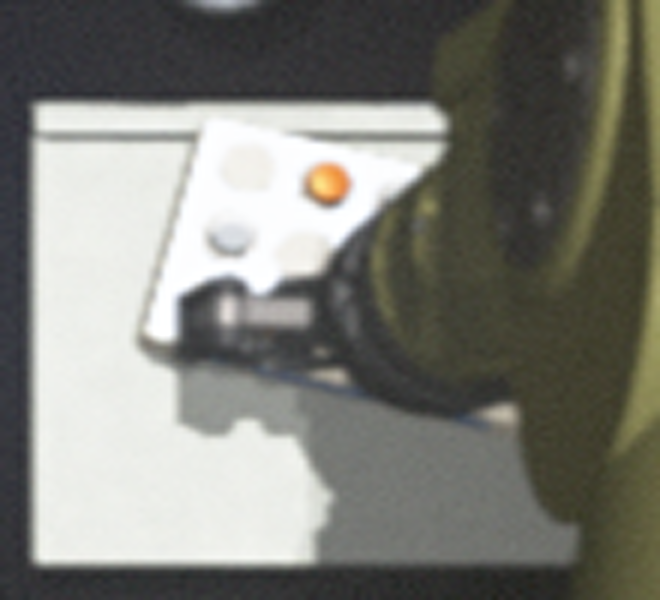

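The rack now seems over-rotated clockwise, with its left end at the kerb. I'll check its tilt and yaw in depth from both cameras.

```bash
python3 - <<'E'
from h import *
for n in("top","scene"):
    c=cam(n); im,d=grab_frame(n); P=cloud(d,c); Z=P[...,2]
    m=(Z>.125)&(Z<.165)&(P[...,0]>.44)&(P[...,0]<.63)&(abs(P[...,1]+.03)<.11)&(im.min(-1)>130)
    q=P[m]; 
    for _ in range(3):
        A=np.c_[q[:,:2],np.ones(len(q))]; s=np.linalg.lstsq(A,q[:,2],rcond=None)[0]; r=q[:,2]-A@s; q=q[abs(r)<2*r.std()]
    rc=cv2.minAreaRect((q[:,:2]*1000).astype(np.float32))
    print(n,m.sum(),"slopes deg",np.degrees(s[:2]).round(2),"z",q[:,2].mean().round(4),r.std().round(4),rc)
cv2.imwrite("pics/c.png",cv2.resize(im[150:270,170:350],(800,533),interpolation=cv2.INTER_CUBIC))
E
```

```text
top 863 slopes deg [0.21 0.06] z 0.14 0.0016 ((553.0767211914062, -33.18915557861328), (134.49261474609375, 89.21016693115234), 75.2698974609375)
scene 1287 slopes deg [-1.42 -1.5 ] z 0.1406 0.0033 ((551.7816772460938, -39.958404541015625), (152.26686096191406, 90.78749084472656), 76.41743469238281)
```

View pics/c.png

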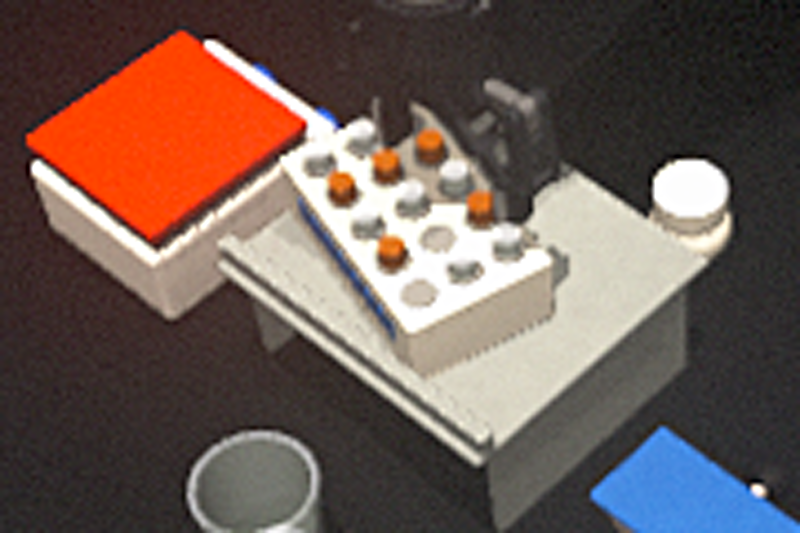

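```bash
python3 - <<'E'
from h import *
K,R,t=cam("scene"); o=get_obs(); print(o["position"],o["force"],o["wrist_torque"])
for y in(-.092,.022):
  for z in (.11,.15):
    p=cv2.projectPoints(np.array([[.523,y,z]]),cv2.Rodrigues(R)[0],t,K,None)[0].ravel(); print(y,z,((p-[170,150])*4.444).round())
c=cam("wrist"); im,d=grab_frame("wrist"); P=cloud(d,c); cv2.imwrite("pics/w.png",im)
print(c[1].round(2),(-c[1].T@c[2]).round(3))
E
```

```text
[ 0.5228312  -0.03492899  0.09830086] [-3.23228333  0.29898871  0.18065045] [0.07029333 0.60600161 0.05841632]
-0.092 0.11 [387. 169.]
-0.092 0.15 [379. 121.]
0.022 0.11 [529. 270.]
0.022 0.15 [524. 223.]
[[-0.    1.   -0.  ]
 [ 0.95  0.    0.32]
 [ 0.32 -0.   -0.95]] [ 0.441 -0.034  0.272]
```

View pics/w.png

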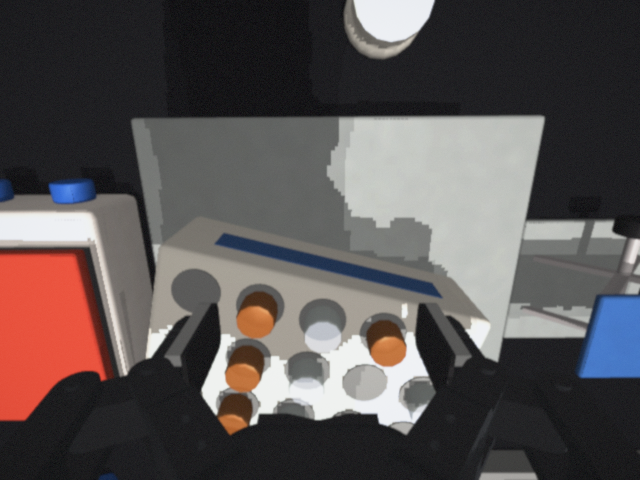

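The wrist view shows both fingers, at (205,320) and (435,320), apparently over the rack's top rather than in front of its near face. I'll check the fingertip heights by depth.

```bash
python3 - <<'E'
from h import *
c=cam("wrist"); im,d=grab_frame("wrist"); P=cloud(d,c)
for u,v in[(205,312),(205,325),(195,345),(185,380),(432,312),(440,325),(450,345),(460,380),(465,312),(240,262),(100,150)]: print((u,v),P[v,u].round(3),im[v,u])
m=(im.max(-1)<90)&(d>0)&(d<.3); q=P[m]; print(len(q),"z min pct",np.percentile(q[:,2],[0,1,5,20,50]).round(3))
for s in (q[:,1]<-.06,q[:,1]>0):
    w=q[s]; w=w[w[:,2]<np.percentile(w[:,2],10)]; print(w.mean(0).round(3),w.min(0).round(3),w.max(0).round(3))
E
```

```text
(205, 312) [ 0.512 -0.079  0.153] [68 68 67]
(205, 325) [ 0.514 -0.077  0.16 ] [25 20 23]
(195, 345) [ 0.515 -0.077  0.171] [26 24 27]
(185, 380) [ 0.522 -0.078  0.18 ] [36 36 35]
(432, 312) [0.513 0.011 0.152] [85 85 87]
(440, 325) [0.512 0.011 0.163] [86 87 88]
(450, 345) [0.512 0.01  0.174] [71 72 72]
(460, 380) [0.511 0.006 0.192] [26 24 24]
(465, 312) [0.523 0.033 0.135] [110 116 120]
(240, 262) [ 0.497 -0.067  0.138] [124 130 135]
(100, 150) [ 0.461 -0.203  0.   ] [32 29 31]
156413 z min pct [-0.003 -0.001 -0.001  0.     0.001]
[ 0.413 -0.173 -0.001] [ 0.362 -0.285 -0.003] [ 0.569 -0.06  -0.   ]
[ 0.421  0.128 -0.001] [ 0.361  0.    -0.003] [ 0.517  0.23  -0.001]
```

```bash
python3 -m inch '[[1,1,0,0,0],[1,2,0,0,0],[1,2,0,0,0],[1,2,0,0,0],[1,2,0,0,0],[1,0,0,0,0]]'; python3 - <<'E'
from h import *
o=get_obs(); c=cam("wrist"); im,d=grab_frame("wrist"); P=cloud(d,c); Q=(P-o["position"])@o["ee_rot"]
m=(d>0)&(abs(Q[...,0])<.03)&(abs(Q[...,1])<.07)&(Q[...,2]<.03)&(Q[...,2]>-.09)
for s,n in((Q[...,1]<0,"y-"),(Q[...,1]>0,"y+")):
    w=Q[m&s]
    for z0 in np.arange(-.09,.02,.01):
        k=w[(w[:,2]>=z0)&(w[:,2]<z0+.01)]
        if len(k)>3: print(n,round(z0,3),len(k),k.min(0).round(3),k.max(0).round(3))
np.savez("w2.npz",im=im,P=P); cv2.imwrite("pics/w2.png",im)
P0=None
c=cam("top"); im,d=grab_frame("top"); P=cloud(d,c); Z=P[...,2]
m=(Z>.13)&(Z<.147)&(P[...,0]>.44)&(P[...,0]<.63)&(abs(P[...,1]+.03)<.11)&(im.min(-1)>130)
print(cv2.minAreaRect((P[m][:,:2]*1000).astype(np.float32)))
E
```

```text
t: 7.32
position: [0.4324, -0.0351, 0.0986]
ee_rot: [[-1.0, -0.001, 0.001], [-0.001, 1.0, -0.0], [-0.001, -0.0, -1.0]]
force: [0.8, -0.0, 0.2]
grip_width: 0.0853
grip_force: 0.0
y- -0.09 1052 [-0.002 -0.069 -0.09 ] [ 0.014 -0.042 -0.08 ]
y- -0.08 1067 [-0.011 -0.057 -0.08 ] [ 0.012 -0.042 -0.07 ]
y- -0.07 970 [-0.012 -0.056 -0.07 ] [ 0.012 -0.042 -0.06 ]
y- -0.06 744 [-0.011 -0.056 -0.06 ] [ 0.011 -0.042 -0.05 ]
y- -0.05 216 [-0.011 -0.049 -0.05 ] [ 0.011 -0.042 -0.043]
y- -0.0 3994 [-0.03  -0.07   0.006] [-0.005 -0.001  0.01 ]
y- 0.01 272 [-0.027 -0.07   0.01 ] [-0.006 -0.001  0.014]
y+ -0.09 1074 [-0.002  0.043 -0.09 ] [ 0.014  0.07  -0.08 ]
y+ -0.08 1048 [-0.012  0.042 -0.08 ] [ 0.012  0.057 -0.07 ]
y+ -0.07 965 [-0.012  0.043 -0.07 ] [ 0.012  0.057 -0.06 ]
y+ -0.06 754 [-0.012  0.042 -0.06 ] [ 0.012  0.057 -0.05 ]
y+ -0.05 225 [-0.011  0.043 -0.05 ] [ 0.011  0.05  -0.043]
y+ -0.0 4127 [-0.03   0.     0.006] [-0.005  0.07   0.01 ]
y+ 0.01 260 [-0.029  0.     0.01 ] [-0.005  0.07   0.014]
((551.00146484375, -40.45532989501953), (149.80398559570312, 90.5586166381836), 75.32827758789062)
```

View pics/w2.png

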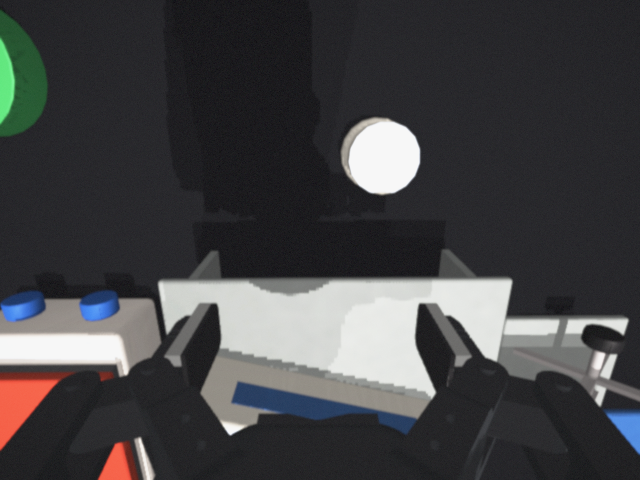

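The wrist view (fingers at (200,330) and (435,330), jar at (380,155), rack behind) and its depth agree: the open fingertips end 43 mm short of the reported TCP, not 13. So they rode over the rack's edge and pushed on the tubes. I'll measure tip depth at other openings, clear of the rack.

```bash
cat > tip.py <<'E'
from h import *
o=get_obs(); c=cam("wrist"); im,d=grab_frame("wrist"); P=cloud(d,c); Q=(P-o["position"])@o["ee_rot"]
m=(d>0)&(abs(Q[...,0])<.015)&(abs(Q[...,1])<.06)&(d<.26)&(Q[...,2]<.004)&(Q[...,2]>-.065)
for s,n in((Q[...,1]<0,"y-"),(Q[...,1]>0,"y+")):
    w=Q[m&s]; w=w[w[:,2]>-.065]
    if len(w)>3: print(n,len(w),"tip z",np.percentile(w[:,2],[50,98,100]).round(3),w.min(0).round(3),w.max(0).round(3))
print(o["grip_width"],o["position"])
E
python3 -m inch '[[1,0,0,-2,0],[0.5,0,0,-2,0],[0.5,0,0,0,0],[0.5,0,0,0,0],[0.5,0,0,0,0],[0.5,0,0,0,0]]'; python3 tip.py; python3 -m inch '[[0,0,0,0,0],[0,0,0,0,0],[0,0,0,0,0],[0,0,0,0,0],[0,0,0,0,0]]'; python3 tip.py
```

```text
t: 8.18
position: [0.4328, -0.035, 0.1378]
ee_rot: [[-1.0, -0.001, -0.001], [-0.001, 1.0, 0.0], [0.001, 0.0, -1.0]]
force: [-0.2, 0.7, -0.0]
grip_width: 0.0426
grip_force: 0.0
y- 1617 tip z [-0.053 -0.036 -0.032] [-0.012 -0.035 -0.065] [ 0.012 -0.021 -0.032]
y+ 1614 tip z [-0.053 -0.035 -0.033] [-0.011  0.021 -0.065] [ 0.012  0.036 -0.033]
0.04264293617385207 [ 0.43277644 -0.03497161  0.13776103]
t: 8.85
position: [0.4332, -0.035, 0.1384]
ee_rot: [[-1.0, -0.001, 0.0], [-0.001, 1.0, 0.0], [-0.0, 0.0, -1.0]]
force: [0.2, -0.1, 0.2]
grip_width: -0.0001
grip_force: 0.0
y- 1092 tip z [-0.052 -0.036 -0.034] [ 0.006 -0.013 -0.065] [ 0.012 -0.    -0.034]
y+ 1167 tip z [-0.052 -0.036 -0.034] [ 0.006  0.    -0.065] [ 0.012  0.014 -0.034]
-0.00013006750915565342 [ 0.43322773 -0.0350075   0.13843344]
```

The tips end about 34 mm behind the reported TCP when shut or half open, and 43 mm when fully open. I'll allow for that: descend so the tips are at about z 0.105 and redo the squaring push.

```bash
python3 -m inch '[[1,0,0,0,0],[1,0,0,0,0],[1,0,0,0,0],[1,0,-0.5,0,0],[1,0,0,2.6,0],[1,0,0,2.5,0],[1,0,0,2.5,0],[1,0,0,0,0]]'
```

```text
t: 9.9
position: [0.4314, -0.0401, 0.061]
ee_rot: [[-1.0, -0.001, -0.004], [-0.001, 1.0, 0.0], [0.004, 0.0, -1.0]]
force: [-0.8, 0.1, 0.3]
grip_width: 0.0856
grip_force: 0.0
```

```bash
python3 -m inch '[[1,-0.5,0,0,0],[1,-0.5,0,0,0],[1,-0.5,0,0,0],[1,-0.5,0,0,0],[1,-0.5,0,0,0],[1,-0.5,0,0,0],[1,-0.5,0,0,0],[1,-0.5,0,0,0],[1,-0.5,0,0,0],[1,-0.5,0,0,0],[1,-0.5,0,0,0],[1,-0.5,0,0,0],[1,-0.5,0,0,0],[1,-0.5,0,0,0],[1,-0.4,0,0,0],[1,0,0,0,0]]'
```

```text
t: 11.9
position: [0.508, -0.0397, 0.0625]
ee_rot: [[-1.0, -0.001, 0.001], [-0.001, 1.0, 0.0], [-0.001, 0.0, -1.0]]
force: [0.7, 0.1, 0.0]
grip_width: 0.0852
grip_force: 0.0
```

```bash
python3 -m inch '[[1,-0.2,0,0,0],[1,-0.1,0,0,0],[1,0,0,0,0]]'
```

```text
t: 12.28
position: [0.5102, -0.04, 0.0624]
ee_rot: [[-1.0, -0.001, -0.0], [-0.001, 1.0, -0.0], [0.0, -0.0, -1.0]]
force: [-1.8, -0.4, 0.7]
grip_width: 0.086
grip_force: 0.7
```

```bash
python3 -m inch '[[1,-0.1,0,0,0],[1,-0.1,0,0,0],[1,0,0,0,0]]';cat > rack.py <<'E'
from h import *
import sys
x0,x1,y0,y1=.44,.66,-.16,.30
for n in("top","scene"):
    c=cam(n); im,d=grab_frame(n); P=cloud(d,c); Z=P[...,2]
    m=(Z>.128)&(Z<.147)&(P[...,0]>x0)&(P[...,0]<x1)&(P[...,1]>y0)&(P[...,1]<y1)&(im.min(-1)>110)
    k,l,st,ce=cv2.connectedComponentsWithStats(m.astype(np.uint8)); i=1+st[1:,4].argmax(); q=P[l==i]
    A=np.c_[q[:,:2],np.ones(len(q))]; s=np.linalg.lstsq(A,q[:,2],rcond=None)[0]
    rc=cv2.minAreaRect((q[:,:2]*1000).astype(np.float32))
    print(n,len(q),"z",np.median(q[:,2]).round(4),"slope",np.degrees(s[:2]).round(2),"rect",np.round(rc[0],1),np.round(rc[1],1),round(rc[2],2))
E
python3 rack.py
```

```text
t: 12.65
position: [0.5117, -0.04, 0.0623]
ee_rot: [[-1.0, -0.001, -0.001], [-0.001, 1.0, -0.0], [0.001, -0.0, -1.0]]
force: [-3.7, -1.3, 3.3]
grip_width: 0.0853
grip_force: 2.0
top 1309 z 0.1399 slope [-0.17 -0.77] rect [568.6  -8.4] [ 88.1 101.2] 1.24
scene 1372 z 0.1408 slope [-1.46 -0.65] rect [565.6 -33.7] [ 95.5 153.4] 0.27
```

The rack is now against the kerb with yaw about 0-1° and the force rising. Next: retreat, lift, turn 90° and move round to its -y end.

```bash
python3 -m inch '[[1,2,0,0,0],[1,2,0,0,0],[1,2,0,0,0],[0.5,0,0,-3,0],[0.5,0,0,-3,0],[0.5,0,0,-3,0],[0.5,0,0,0,0.1745],[0.5,0,0,0,0.1745],[0.5,0,0,0,0.1745],[0.5,0,0,0,0.1745],[0.5,0,0,0,0.1745],[0.5,0,0,0,0.1745],[0.5,0,0,0,0.1745],[0.5,0,0,0,0.1745],[0.5,0,0,0,0.1755],[0.5,-3.7,3.8,0,0],[0.5,-3.7,3.8,0,0],[0.5,-3.7,3.8,0,0],[0.5,0,0,0,0]]'; python3 rack.py
```

```text
t: 15.12
position: [0.5695, -0.1532, 0.1518]
ee_rot: [[0.002, 1.0, 0.003], [1.0, -0.002, -0.0], [-0.0, 0.003, -1.0]]
force: [-1.0, 0.9, -0.3]
grip_width: 0.043
grip_force: 0.0
top 2438 z 0.1399 slope [ 0.44 -0.25] rect [568.3 -33.4] [ 91. 150.] 0.03
scene 1396 z 0.1408 slope [-1.6  -0.69] rect [567.6 -33.9] [153.7  91.4] 89.84
```

Rack at (0.568, -0.033) with yaw 0.0°. Now I'll descend behind its -y end and push +y.

```bash
python3 -m inch '[[0.5,0,0,2.8,0],[0.5,0,0,2.7,0],[0.5,0,0,2.7,0],[0.5,0,0,0,0],[0.5,1,0,0,0],[0.5,1,0,0,0],[0.5,0.5,0,0,0],[0.5,0.5,0,0,0],[0.5,0.5,0,0,0],[0.5,0.5,0,0,0],[0.5,0.5,0,0,0],[0.5,0.5,0,0,0],[0.5,0.5,0,0,0],[0.5,0.5,0,0,0],[0.5,0.5,0,0,0],[0.5,0.5,0,0,0],[0.5,0,0,0,0]]'; python3 rack.py
```

```text
t: 17.35
position: [0.5662, -0.0799, 0.0702]
ee_rot: [[-0.001, 1.0, -0.0], [1.0, 0.001, 0.001], [0.001, -0.0, -1.0]]
force: [-0.4, -0.4, -0.2]
grip_width: 0.043
grip_force: 0.0
top 2395 z 0.1399 slope [ 0.46 -0.17] rect [567.7   5.2] [ 90.5 149.7] 0.25
scene 1438 z 0.1406 slope [-1.5  -0.65] rect [566.6   6.4] [ 93.2 151.2] 0.06
```

```bash
python3 -m inch '[[0.5,0.5,0,0,0],[0.5,0.5,0,0,0],[0.5,0.5,0,0,0],[0.5,0.5,0,0,0],[0.5,0.5,0,0,0],[0.5,0.5,0,0,0],[0.5,0.5,0,0,0],[0.5,0.5,0,0,0],[0.5,0.5,0,0,0],[0.5,0.5,0,0,0],[0.5,0.5,0,0,0],[0.5,0.5,0,0,0],[0.5,0.5,0,0,0],[0.5,0.5,0,0,0],[0.5,0.5,0,0,0],[0.5,0.5,0,0,0],[0.5,0,0,0,0]]'; python3 rack.py
```

```text
t: 19.58
position: [0.5666, 0.0001, 0.0705]
ee_rot: [[-0.001, 1.0, 0.001], [1.0, 0.001, 0.001], [0.001, 0.001, -1.0]]
force: [0.0, -0.6, -0.7]
grip_width: 0.0425
grip_force: 0.0
top 2281 z 0.1395 slope [ 0.25 -1.49] rect [566.6  86.4] [ 89.2 148.8] 0.56
scene 1573 z 0.1403 slope [-1.62 -1.48] rect [567.5  86.7] [ 91.7 151.2] 0.05
```

It's bridging the gap with the front on the plate, slightly tilted as expected. Continuing.

```bash
python3 -m inch '[[0.5,0.5,0,0,0],[0.5,0.5,0,0,0],[0.5,0.5,0,0,0],[0.5,0.5,0,0,0],[0.5,0.5,0,0,0],[0.5,0.5,0,0,0],[0.5,0.5,0,0,0],[0.5,0.5,0,0,0],[0.5,0.5,0,0,0],[0.5,0.5,0,0,0],[0.5,0.5,0,0,0],[0.5,0.5,0,0,0],[0.5,0.5,0,0,0],[0.5,0.5,0,0,0],[0.5,0.5,0,0,0],[0.5,0.5,0,0,0],[0.5,0.5,0,0,0],[0.5,0.5,0,0,0],[0.5,0.5,0,0,0],[0.5,0,0,0,0]]'; python3 rack.py
```

```text
t: 22.18
position: [0.5662, 0.0948, 0.0705]
ee_rot: [[-0.001, 1.0, 0.0], [1.0, 0.001, 0.001], [0.001, 0.0, -1.0]]
force: [0.6, 0.1, 0.8]
grip_width: 0.0425
grip_force: 0.0
top 1958 z 0.1376 slope [ 0.3  -0.19] rect [567.3 190.4] [ 90.4 127.9] 0.57
scene 1736 z 0.1388 slope [-1.19 -0.25] rect [567.2 180.8] [149.4  92.4] 89.52
```

```bash
python3 -m inch '[[0.5,0.3,0,0,0],[0.5,0.2,0,0,0],[0.5,0.1,0,0,0],[0.5,0,0,0,0],[0.5,-1,0,0,0],[0.5,-3,0,0,0],[0.5,-3,0,0,0],[0.5,0,0,-4,0],[0.5,0,0,-4,0],[0.5,-5,0,0,0],[0.5,-5,0,0,0],[0.5,0,0,0,0]]'; python3 rack.py; python3 - <<'E'
from h import *
im,d=grab_frame("top"); im2,_=grab_frame("scene")
cv2.imwrite("pics/e.png",np.hstack([cv2.resize(im[170:290,230:390],(400,300),interpolation=cv2.INTER_CUBIC),cv2.resize(im2[180:330,220:420],(400,300),interpolation=cv2.INTER_CUBIC)]))
c=cam("top"); P=cloud(d,c); Z=P[...,2]
m=(Z>.06)&(Z<.095)&(P[...,1]>.1)&(P[...,1]<.3)&(P[...,0]>.45)&(im[...,0]>130)&(im[...,2]<110); print(m.sum())
E
```

```text
t: 23.78
position: [0.566, -0.073, 0.1504]
ee_rot: [[0.004, 1.0, 0.0], [1.0, -0.004, -0.0], [-0.0, 0.0, -1.0]]
force: [0.7, 0.6, 0.4]
grip_width: 0.0424
grip_force: 0.0
top 2429 z 0.1376 slope [ 0.05 -0.09] rect [567.5 185.8] [ 90.9 148.8] 0.32
scene 1762 z 0.1387 slope [-1.26 -0.37] rect [566.9 185.8] [150.1  91.7] 89.58
0
```

View pics/e.png

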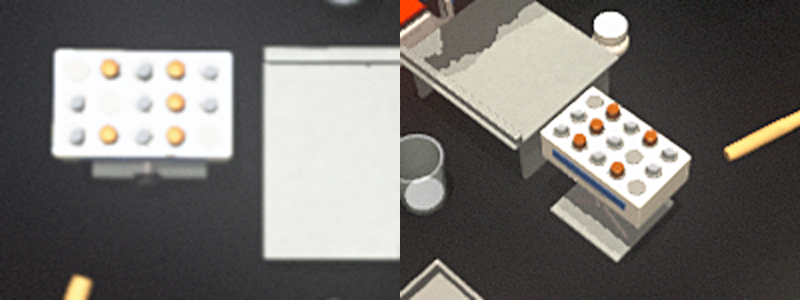

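Both views show the rack standing level on the jack plate at (0.5675, 0.186), against a plate centre of (0.5695, 0.186). Yaw is under 0.5° and it's clear of the shelf by about 31 mm. The arm is touching nothing, so I'm handing it in.

```bash
python3 -c "
from workcell import *
print(sign_off())"
```

```text
the job is handed in; nothing more can be done
None
```

The rack now stands level on the jack's blue plate, within about 2 mm of centre and 0.5° of square, clear of the shelf, and the job is handed in; on the way the fingers first pushed it by its tubes, until I corrected their height.

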